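# Wind up the tail-lamp lift and set its safety prop

## Task

Turn the crank of the bench lift clockwise by its orange grip to raise the tail-lamp cradle until its yellow collar lies within the green band on the column. Then swing the red safety prop by its yellow handle up past upright, so that it leans on its far stop and stays there alone beneath the cradle's lug, and let go. Raise the cradle only with the crank, without pushing on the cradle or lamp, and leave the other things on the bench where they are.

Things in the scene. Friction and masses are not known exactly. Their poses are not given: they have to be found in the camera images.
- lift: Bench lift, fixed: grey base plate 250 mm deep (x -130 to +120) x 390 mm wide (y -215 to +175) x 12 mm, blue gearbox with the crank at the right (-y), aluminium column (50 mm wide, 218 mm tall) at the back. Origin under the plate on the bench; x away from the user (robot), y left, z up. A green band 34 mm tall goes round the column, its middle 170 mm above the bench.
- crank (a joint): Crank angle in rad; it grows when the crank is turned clockwise as seen by someone facing it (looking down along its axis from the grip's side). Range 0 to 18.85. One clockwise turn (6.283) raises the cradle 30 mm. Needs about 3.5 N at the grip and stays where it is left; the cradle cannot drive it.
- crank_hub (a point): Centre of the crank's arm, on the axis, at the arm's upper face: 55 mm in front (-x) of the lift's origin, 130 mm to its right and 134 mm up. Its z is the crank's axis, which leans 28 degrees from vertical towards the user (lift's -x); its x runs along the arm towards the grip. The arm is 24 mm wide and 10 mm thick, a flat round boss stands 2 mm over it; the gearbox face is 32 mm below this point.
- grip_mid (a point): Middle of the orange crank grip: a round grip 24 mm thick (27 mm at its bead near the free end), 50 mm long, parallel to the crank axis, 55 mm from it. It spins freely on its pin. Its lower end is 4 mm above the arm's upper face, this point 30 mm above that face; free end up. z along the grip, away from the arm.
- carriage (a joint): Height of the cradle in m: 0 at the bottom of the crank's range, 0.004775 m per rad of crank, at most 0.09. The yellow collar (fixed to the cradle, 12 mm tall) is centred on the green band at 0.070.
- cradle: The cradle: aluminium platform 105 x 130 mm, a yellow collar 12 mm tall round the column, and on top the black tail-lamp housing, 112 x 147 mm, with bulbs. Moves straight up and down with the crank. Origin on the platform's top, 35 mm behind and 60 mm left of the lift's origin, 97 mm above the bench at carriage = 0; the collar's middle 3 mm above it, the bulbs' tops 80 mm above it.
- lug (a point): Middle of the underside, near its outer end, of the dark steel lug, 70 mm (x) wide and 14 mm thick, that sticks out of the cradle's left side to 165 mm left of the lift's origin. The prop stands under it at the end. 97 mm above the bench at carriage = 0; the upright prop's top is at 150 mm, so the prop passes only below a raised cradle (carriage above about 0.055).
- prop (a joint): Angle of the red safety prop in rad: 0 lying back towards the user, 60 degrees from vertical; 1.047 upright; 1.257 at its far stop, 12 degrees past upright, where it stays by its own weight. Short of upright it falls back to 0. Weighs 140 g, swings freely.
- prop_hinge (a point): Prop's hinge, 150 mm left of the lift's origin, level with it in x, 30 mm up. The hinge axis is the lift's y. The bar is 12 mm (y) x 14 mm, its top 120 mm from the hinge. This point's z runs along the bar to its top.
- prop_handle (a point): Middle of the free part of the prop's yellow handle: a round pin 14 mm thick along the hinge axis, 90 mm from the hinge, sticking out 53 mm to the left of the bar (away from the cradle). This point is 37 mm left of the bar's middle.
- driver: Yellow and black cordless driver lying on its side, 240 mm long; a bystander. Origin at its underside.
- grille: Black slatted trim grille lying flat, 140 x 170 x 12 mm; a bystander. Origin at its underside.
- screwdriver: Red-handled screwdriver lying flat; a bystander. Origin at its underside.
- bulb_tray: Small blue open tray with three bulbs, 100 x 75 x 30 mm; a bystander. Origin at its underside.
- cleaner: White and blue spray can, 52 mm across, 160 mm tall; a bystander. Origin at its underside.
- mug: Blue mug, about 80 mm across, 90 mm tall; a bystander. Origin at its underside.
- bulb_holder: Small loose bulb in its grey holder, 32 mm across, 36 mm tall, standing on the lift's base plate; a bystander. Origin at its underside.

How it is judged:
By the outcome, as a careful person would: the job done as asked, in the order asked, and still so for the second after the job is handed in, with the robot touching nothing.
It also fails if it takes over 67 s, if anything falls off the work surface, if the arm or the gripper's body presses on something with over 40 N, if the wrist force passes 120 N, or if a joint passes its speed limit or range.

## Robot

A 7-joint arm with a two-finger parallel gripper is mounted at the origin on the work surface. World frame = base frame: x ahead of the robot, y to its left, z up, the work surface at z = 0. Lengths are in m, angles in rad, forces in N, time in s.
With the tool pointing down it reaches from about 0.4 to 0.875 m from the base axis. Payload 6.5 kg.
Tool frame: the origin (TCP) lies midway between the tips of the shut fingers; the grasp point (between the pads) lies 19 mm behind it; z points along the fingers, y is the line along which they close (so a half turn about z gives the same grasp; the last joint's range is limited). The gripper opens to 85 mm and grips with 20 to 120 N. Pads are 22 mm wide; open, the fingers measure 114 mm over their backs; the gripper's body (76 mm by 85 mm) begins 54 mm behind the grasp point. The pads swing forward as they close: fully open they stand 13 mm farther back than shut.
Start: joints at [-1.375, 0.536, -0.004, 1.538, 0.003, 1.067, -0.071], TCP at [0.168, 0.628, 0.231] pointing down, gripper open.
Joint ranges: [-2.7, 2.7], [-0.37, 2.16], [-1.27, 1.26], [0.24, 2.4], [-1.31, 4.45], [0.19, 1.91], [-2.76, 2.76]. Speed limits (rad/s): [2.39, 2.39, 3.14, 3.14, 3.14, 3.14, 3.14].

## Interface

Orientations are given as a unit quaternion [w, x, y, z].
In Python, from plant import sense, optics, arm gives the robot as it stands.
- The arm moves only by the tool servo_tool, never from a script. Its argument "increments" is a list of rows, each a list of 2 entries, a list of its own where there are three numbers: the shift along the tool's x, y, z in cm, then the turn about the tool's z in rad. In form: [[[tx, ty, tz], turn], ...]. A call has exactly 10 rows; each row shifts and turns the commanded pose from where the row before left it, along the tool's axes as they then stand; what a row does not reach is not made up. A row lasts 1/8 s, in which the tool goes at most 62.5 mm and 10.7 degrees, less where a joint would pass 70% of its speed; a pose out of reach is approached as far as the arm can. A call with a gripper value outside its range is refused whole. "gripper" is the opening in per cent of the stroke, from 0 (shut) to 100 (fully open), set as the call begins (left out, the last holds). The fingers move at their own pace and stop on an object; "squeeze" is the grip in N (left out, the last holds). Time passes only in rows, so rows that do not move let the fingers close, or fill a call up. It gives the time, the measured TCP pose, the force, the opening and the grip force at its end, in the units of the state.
- sense(): the state, without advancing time (a new reading comes with each control period).
- optics.read_camera(name): name is "scene" or "top" or "wrist"; returns a dict with "color" (420x560x3 uint8, red, green, blue), "camera_matrix" (3x3 intrinsics, pixels), "camera_from_world" (4x4, takes a point from world to camera coordinates). Camera axes: x right, y up, looking along -z (the intrinsics and any distortion apply to the point x, -y, -z); pixel columns grow to the right and rows downward; lengths in m; the calibration is good to about 2 mm. A picture is of the moment at which its call begins. There is no depth.
- arm.sign_off(): hands the job in; it is judged then, once.
Trained networks look in a picture, given as the dict that the camera call returned (one of the last four; its "shot" number tells which), for a name from the list of things; names that differ only in an ending like _2 or _b are one class to them, and where a whole thing is asked for, a point or a joint stands for the part that bears it (a point fixed in the world has none). Each returns a list of dicts, best first, with "score" (0 to 1); they miss things now and then, are a little off and sometimes report something else, mostly with a low value. They report only what shows in the picture. A call takes as long as a camera call.
- optics.regions_of(picture, name): "region" (420x560 bool, what is visible of it) and "extent" ([left, top, right, bottom] in pixels, round what is visible of it).
The state is a dict: "clock": time; "q": joint angles; "joint_vel": joint speeds; "effort": joint torques, N m; "tool_pos": TCP position; "tcp_rot": TCP orientation; "ft_force": force on the tool from outside, world axes, zero at the start; "wrist_torque": the same for the moment, N m; "finger_gap": finger opening in m; "gripper_force": force on a finger pad.
Only numpy, scipy, OpenCV 4.12 (cv2) and the standard library are available. Lean on these libraries where they do the work, as an engineer would, in place of code of your own. Each camera call takes 0.05 s, during which the arm holds its last target. There are 200 camera calls.

## Working session

There is one attempt and no reset: what is moved stays moved. The work goes in short steps, Python scripts to look and compute and a tool call to move; the robot and the scene stay as the last step left them, time stands still between calls to the robot, and variables do not carry over. Pictures are saved under pics/ and viewed, at most 11 in all, crops included, and the job is handed in when it is done.

Besides the shell and the picture viewer there is one more tool, called after ">>>" by a JSON object that holds its "method" and its "body". servo_tool: Moves the arm, as the interface text tells. Its arguments: {"type":"object","properties":{"increments":{"type":"array","items":{"type":"array"}},"gripper":{"type":"number"},"squeeze":{"type":"number"}},"required":["increments"]}

```bash
mkdir -p pics; ls
cat > h.py <<'E'
import numpy as np, cv2
from scipy.spatial.transform import Rotation as R
from plant import sense, optics, arm
def proj(p,P):
    T=np.array(p["camera_from_world"]);K=np.array(p["camera_matrix"])
    P=np.atleast_2d(P);c=P@T[:3,:3].T+T[:3,3];c=c*[1,-1,-1]
    u=c@K.T;return u[:,:2]/u[:,2:]
E
python3 - <<'E'
from h import *
s=sense();print({k:np.round(v,3).tolist() for k,v in s.items()})
ims=[]
for n in("scene","top"):
    p=optics.read_camera(n);cv2.imwrite(f"pics/{n}0.png",cv2.cvtColor(p["color"],cv2.COLOR_RGB2BGR))
    print(n,[k for k in p],np.round(p["camera_matrix"],1).tolist(),np.round(p["camera_from_world"],3).tolist())
    for o in("lift","crank","grip_mid","cradle","prop","prop_handle","crank_hub","lug","bulb_holder","mug","cleaner","driver","grille","screwdriver","bulb_tray"):
        for d in optics.regions_of(p,o)[:1]:
            ys,xs=np.nonzero(d["region"]);print(o,round(d["score"],2),d["extent"],xs.mean().round(1),ys.mean().round(1),len(xs))
E
```

```text
pics
{'clock': 0.0, 'q': [-1.375, 0.537, -0.004, 1.539, 0.003, 1.067, -0.071], 'joint_vel': [0.0, 0.001, 0.001, 0.0, -0.0, -0.001, -0.001], 'effort': [-0.001, -58.34, 1.048, -25.911, 0.012, 0.009, -0.0], 'tool_pos': [0.168, 0.627, 0.23], 'tcp_rot': [-0.0, 0.13, 0.991, -0.001], 'ft_force': [-0.888, 0.025, -0.091], 'wrist_torque': [-0.035, -0.02, 0.037], 'gripper_force': 0.0, 'finger_gap': 0.086}
scene ['color', 'camera_matrix', 'camera_from_world', 'shot'] [[524.6, 0.0, 291.7], [0.0, 524.6, 203.2], [0.0, 0.0, 1.0]] [[0.832, 0.555, -0.011, -0.413], [-0.411, 0.629, 0.66, 0.108], [0.374, -0.544, 0.751, -1.553], [0.0, 0.0, 0.0, 1.0]]
lift 0.72 [238.6, 168.6, 401.1, 339.6] 323.5 254.0 14886
crank 0.91 [255.6, 222.2, 294.0, 254.7] 271.4 240.7 473
grip_mid 0.45 [251.0, 221.5, 269.2, 239.3] 261.4 231.8 207
cradle 0.89 [317.3, 171.3, 392.5, 242.3] 350.4 208.8 2867
prop 0.56 [326.6, 171.1, 342.7, 187.8] 333.8 178.5 117
prop_handle 0.68 [322.7, 169.5, 343.9, 187.3] 333.0 178.9 161
crank_hub 0.81 [253.3, 220.6, 292.4, 259.1] 271.4 240.5 567
lug 0.75 [314.0, 173.2, 392.6, 246.4] 351.0 209.4 3007
b
[... 574 characters left out ...]
 0.0, 1.0]]
lift 0.83 [208.3, 138.2, 335.4, 229.5] 276.3 190.8 8504
crank 0.64 [305.2, 193.7, 320.2, 227.9] 312.0 208.1 261
grip_mid 0.46 [304.9, 216.8, 315.2, 225.4] 310.8 219.8 60
cradle 0.79 [220.1, 147.9, 279.1, 193.3] 252.6 173.8 2094
prop 0.65 [207.6, 190.3, 231.9, 215.2] 222.9 205.2 183
crank_hub 0.8 [307.4, 196.9, 326.1, 222.9] 312.2 207.5 284
lug 0.89 [221.1, 144.0, 282.0, 195.3] 253.0 173.6 2159
mug 0.85 [377.8, 158.1, 411.9, 187.6] 391.8 170.0 684
cleaner 0.89 [122.5, 213.1, 158.0, 237.2] 139.6 225.6 495
driver 0.81 [109.1, 133.6, 180.5, 191.0] 160.3 166.1 1600
screwdriver 0.64 [252.5, 258.3, 286.5, 267.1] 269.6 261.3 232
bulb_tray 0.73 [344.0, 255.1, 369.9, 284.2] 356.4 269.4 751
```

View pics/scene0.png

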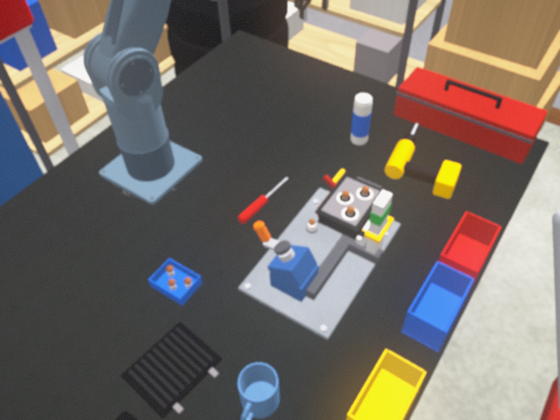

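View pics/top0.png

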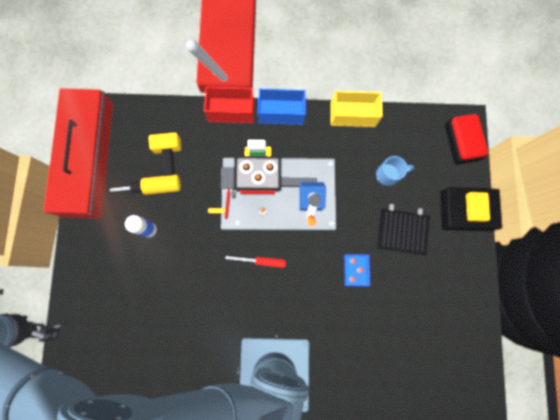

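The scene view shows the crank with its orange grip at (261,232), the yellow prop handle at (337,176), and plate corners near (239,288), (327,335), (400,225) and (320,190). The top view shows plate corners near (221,158), (335,158), (336,229) and (221,229), and the grip at (311,220).

```bash
cat > fit.py <<'E'
from h import *
from scipy.optimize import least_squares
HUB=np.array([-.055,-.130,.134]);t=np.radians(28)
A=np.array([-np.sin(t),0,np.cos(t)]);E1=np.array([-np.cos(t),0,-np.sin(t)]);E2=np.cross(A,E1)
# phi: clockwise angle (seen from grip side) from user direction
def grip(phi,h=.030): return HUB+h*A+.055*(np.cos(phi)*E1-np.sin(phi)*E2)
def W(x,P): return R.from_euler('z',x[2]).apply(P)+[x[0],x[1],0]
def handle(a,l=.033): b=a-np.pi/3; return np.array([.09*np.sin(b),.15+l,.03+.09*np.cos(b)])
E
python3 - <<'E'
from fit import *
obs=[];vis=[]
C=np.array([[-.13,-.215,.012],[.12,-.215,.012],[.12,.175,.012],[-.13,.175,.012]])
corn={"scene":[(239,288),(327,335),(400,225),(320,190)],"top":[(336,229),(335,158),(221,158),(221,229)]}
for n in("scene","top"):
    p=optics.read_camera(n);hsv=cv2.cvtColor(p["color"],cv2.COLOR_RGB2HSV)
    def cen(box,lo,hi):
        m=cv2.inRange(hsv,lo,hi);k=np.zeros_like(m);x0,y0,x1,y1=box;k[y0:y1,x0:x1]=m[y0:y1,x0:x1]
        ys,xs=np.nonzero(k);return xs.mean(),ys.mean(),len(xs)
    gb,hb=((245,212,275,245),(318,163,352,192)) if n=="scene" else ((300,208,322,232),(203,203,235,218))
    g=cen(gb,(5,150,140),(17,255,255));h=cen(hb,(21,130,130),(34,255,255));print(n,g,h)
    obs.append((p,np.array(corn[n]),g[:2],h[:2]))
    bb=(235,155,405,345) if n=="scene" else (210,140,340,232)
    x0,y0,x1,y1=bb;vis.append(cv2.resize(cv2.cvtColor(p["color"][y0:y1,x0:x1],cv2.COLOR_RGB2BGR),None,fx=4 if n=="top" else 3,fy=4 if n=="top" else 3,interpolation=cv2.INTER_CUBIC))
def res(x,w=.5):
    r=[]
    for p,c,g,h in obs:
        r+=[((proj(p,W(x,C))-c)*.5).ravel(),(proj(p,W(x,grip(x[3],.031)))-g).ravel(),(proj(p,W(x,handle(x[4])))-h).ravel()]
    return np.concatenate(r)
s=least_squares(res,[.6,0,0,0,0],loss="soft_l1");print(np.round(s.x,4),s.cost);print(np.round(s.fun.reshape(-1,2),1).tolist())
x=s.x
for h in(0,.01,.02):
  for p,*_ in obs:print(h,np.round(proj(p,W(x,np.array([[.035,-.005,.097+h],[.035,.125,.097+h],[-.0175,-.005,.097+h]]))),1).tolist())
print("grip",W(x,grip(x[3])),"handle",W(x,handle(x[4],.037)))
cv2.imwrite("pics/crop1.png",vis[0]);cv2.imwrite("pics/crop2.png",vis[1])
E
```

```text
scene (np.float64(261.42009132420094), np.float64(230.34703196347033), 219) (np.float64(338.85714285714283), np.float64(174.66326530612244), 98)
top (np.float64(312.11764705882354), np.float64(218.94117647058823), 17) (np.float64(214.87128712871288), np.float64(210.07920792079207), 101)
[0.5965 0.0222 0.0279 0.1683 0.0554] 5.899293067301217
[[-0.5, -0.4], [0.9, 1.3], [0.7, -1.4], [-0.2, -1.9], [0.2, 0.7], [0.5, 0.2], [-0.1, 0.1], [-0.6, 0.3], [0.7, 0.2], [-0.0, 0.2], [-0.5, 1.6], [1.3, 0.2]]
0 [[342.5, 235.0], [367.1, 200.3], [323.4, 226.0]]
0 [[274.1, 175.9], [234.1, 175.8], [274.2, 191.7]]
0.01 [[342.8, 232.4], [367.5, 197.7], [323.6, 223.4]]
0.01 [[274.2, 175.1], [233.9, 175.1], [274.2, 191.0]]
0.02 [[343.0, 229.8], [367.9, 195.0], [323.7, 220.8]]
0.02 [[274.2, 174.3], [233.6, 174.3], [274.2, 190.3]]
grip [ 0.4829866  -0.10178926  0.13503226] handle [0.51600012 0.20704148 0.07924579]
```

View pics/crop1.png

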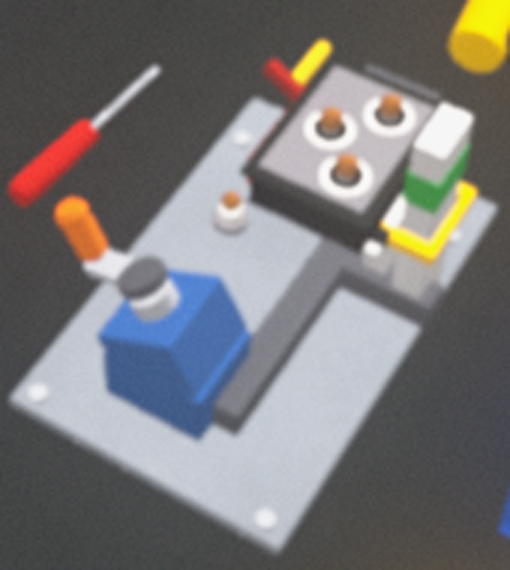

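View pics/crop2.png

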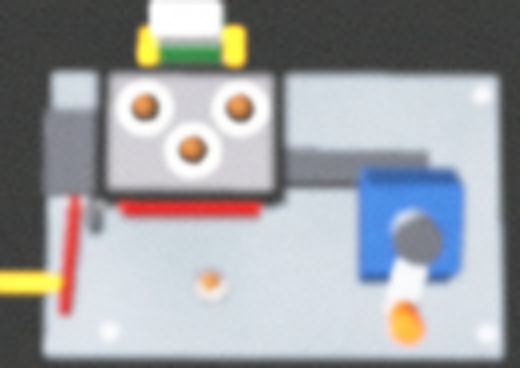

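Scene crop: the grip is top-left of the gearbox, the collar is below the green band, and the handle sits at the top. Top crop: the prop lies toward the robot and the handle points left. The fit is good to about 1–2 mm, so I'll plan the approach.

```bash
cat >> fit.py <<'E'
X=np.array([0.5965,0.0222,0.0279,0.1683,0.0554])
def TR(s): w=s["tcp_rot"]; return R.from_quat([w[1],w[2],w[3],w[0]])
def rows(pts,rot,p0):
    out=[]
    for p in pts: d=rot.inv().apply(np.array(p)-p0)*100; d=np.round(d,2); out.append(d.tolist()); p0=p0+rot.apply(d/100)
    return out,p0
def rotfor(yaw,s):  # turn about tool z so tool y aligns with world direction yaw (mod pi)
    y=TR(s).apply([0,1,0]); d=np.arctan2(y[1],y[0])-yaw; d=(d+np.pi/2)%np.pi-np.pi/2; return d
E
python3 - <<'E'
from fit import *
s=sense();r=TR(s);print(np.round(r.as_matrix(),3).tolist())
d=rotfor(X[2]+np.pi/2,s);print("turn",d)
r2=r*R.from_euler('z',d);print(np.round(r2.as_matrix(),3).tolist())
g=W(X,grip(X[3],.033))-[0,0,.019];print("tcp",g)
p=s["tool_pos"];rr,_=rows([[.30,.45,.30],[.44,.20,.33],[g[0]-.003,g[1],.30],[g[0],g[1],.22],g],r2,np.array(p));print(rr)
E
```

```text
[[-0.966, 0.259, 0.0], [0.259, 0.966, -0.0], [-0.0, 0.0, -1.0]]
turn -0.28965077173091314
[[-1.0, -0.028, 0.0], [-0.028, 1.0, -0.0], [-0.0, -0.0, -1.0]]
tcp [ 0.48154705 -0.10184218  0.11868116]
[[-12.68, -18.15, -6.87], [-13.29, -25.38, -3.0], [-3.01, -30.28, 3.0], [-0.3, -0.0, 8.0], [-0.0, -0.0, 10.13]]
```

>>> {"method": "servo_tool", "body": {"increments": [[[0,0,-1],-0.145],[[0,0,-1],-0.145],[[-2.5,-3.6,-1],0],[[-2.5,-3.6,-1],0],[[-2.5,-3.6,-1],0],[[-2.5,-3.6,-1],0],[[-2.5,-3.6,-1],0],[[-2.5,-4.5,-1],0],[[-2.5,-4.5,0],0],[[-2.5,-4.5,0],0]], "gripper": 60}}

```text
clock: 2.95
tool_pos: [0.3779, 0.3172, 0.3117]
tcp_rot: [0.0, -0.014, 1.0, 0.0]
ft_force: [-0.1, -0.9, -0.4]
finger_gap: 0.0513
gripper_force: 0.0
```

>>> {"method": "servo_tool", "body": {"increments": [[[-2.5,-4.5,0],0],[[-2.5,-4.5,0],0],[[-1.5,-4.5,0],0],[[-1.5,-4.5,0],0],[[-0.5,-4.5,0],0],[[-0.5,-4.5,0],0],[[0,-4.5,0],0],[[0,-4.5,0],0],[[0,-1,0],0],[[0,0,0],0]]}}

```text
clock: 4.2
tool_pos: [0.4775, -0.0486, 0.3114]
tcp_rot: [0.0, -0.014, 1.0, 0.0]
ft_force: [0.1, 0.4, 0.0]
finger_gap: 0.0513
gripper_force: 0.0
```

```bash
cat > st.py <<'E'
from fit import *
s=sense();r=TR(s);print(s["clock"],np.round(s["tool_pos"],4),np.round(r.as_matrix()[:2].ravel(),3),np.round(s["ft_force"],1),s["finger_gap"],s["gripper_force"])
E
python3 - <<'E'
from st import *
p=optics.read_camera("wrist");cv2.imwrite("pics/w1.png",cv2.cvtColor(p["color"],cv2.COLOR_RGB2BGR))
print(proj(p,W(X,np.array([grip(X[3],.054),grip(X[3],.004),HUB]))))
g=W(X,grip(X[3],.033))-[0,0,.019]
print(rows([[g[0],g[1],.22],g],r,s["tool_pos"])[0], rotfor(X[2]+np.pi/2,s))
E
```

```text
4.2 [ 0.4775 -0.0486  0.3114] [-1.    -0.027  0.    -0.027  1.     0.   ] [0.1 0.4 0. ] 0.05131793187921715 0.0
[[229.95870631 185.7266742 ]
 [236.82432839 195.37895171]
 [228.59097195 240.57728492]]
[[-0.26, -5.33, 9.13], [0.0, -0.01, 10.14]] -0.000650954997717168
```

View pics/w1.png

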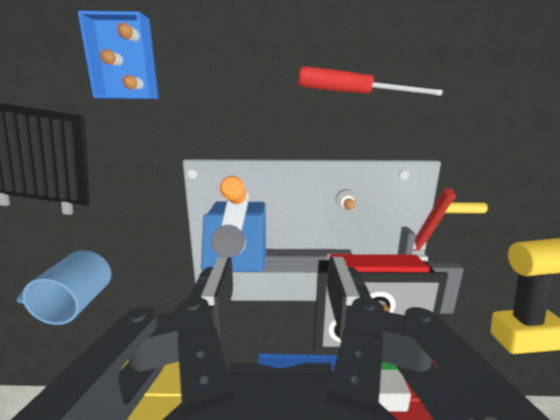

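The wrist view shows the grip end at (232,187) and the hub at (228,241), both matching the prediction to about 2 px. Descending.

>>> {"method": "servo_tool", "body": {"increments": [[[-0.2,-2.7,0],0],[[-0.1,-2.7,2],0],[[0,0,4],0],[[0,0,4],0],[[0,0,3],0],[[0,0,2.5],0],[[0,0,2],0],[[0,0,1.8],0],[[0,0,0],0],[[0,0,0],0]]}}

```text
clock: 5.5
tool_pos: [0.4826, -0.1017, 0.1188]
tcp_rot: [0.0, -0.015, 1.0, 0.0]
ft_force: [-0.0, -0.4, -0.1]
finger_gap: 0.0513
gripper_force: 0.0
```

>>> {"method": "servo_tool", "body": {"increments": [[[0,0,0],0],[[0,0,0],0],[[0,0,0],0],[[0,0,0],0],[[0,0,0],0],[[0,0,0],0],[[0,0,0],0],[[0,0,0],0],[[0,0,0],0],[[0,0,0],0]], "gripper": 0, "squeeze": 30}}

```text
clock: 6.75
tool_pos: [0.4824, -0.1022, 0.119]
tcp_rot: [0.0, -0.014, 1.0, 0.0]
ft_force: [-2.0, 2.5, 5.2]
finger_gap: 0.0242
gripper_force: 29.1
```

Run:
```python
from st import *
ph=X[3];n=10
for k in range(2):
    pts=[W(X,grip(ph+(k*n+i)*np.pi/n,.033))-[0,0,.019] for i in range(1,n+1)]
    if k==0: o=W(X,grip(ph,.033))-[0,0,.019]
    q,o=rows(pts,r,o);print(q)
print(o-pts[-1], s["wrist_torque"])
```

```text
6.75 [ 0.4824 -0.1022  0.119 ] [-1.    -0.028  0.001 -0.028  1.     0.001] [-2.   2.5  5.2] 0.024157342066468544 29.107127306051552
[[-0.49, 1.63, -0.26], [-0.9, 1.38, -0.48], [-1.24, 1.0, -0.65], [-1.46, 0.51, -0.77], [-1.52, -0.02, -0.81], [-1.44, -0.55, -0.77], [-1.21, -1.03, -0.64], [-0.88, -1.4, -0.47], [-0.46, -1.64, -0.24], [0.02, -1.72, 0.01]]
[[0.49, -1.63, 0.25], [0.91, -1.39, 0.48], [1.24, -0.99, 0.66], [1.45, -0.51, 0.77], [1.52, 0.02, 0.81], [1.44, 0.55, 0.76], [1.22, 1.02, 0.65], [0.88, 1.41, 0.47], [0.45, 1.64, 0.24], [-0.02, 1.72, -0.01]]
[ 1.11022302e-16  2.77555756e-17 -6.93889390e-17] [0.36458735 0.29348909 0.00152123]
```

Gripped well. First half turn.

>>> {"method": "servo_tool", "body": {"increments": [[[-0.49,1.63,-0.26],0],[[-0.9,1.38,-0.48],0],[[-1.24,1.0,-0.65],0],[[-1.46,0.51,-0.77],0],[[-1.52,-0.02,-0.81],0],[[-1.44,-0.55,-0.77],0],[[-1.21,-1.03,-0.64],0],[[-0.88,-1.4,-0.47],0],[[-0.46,-1.64,-0.24],0],[[0.02,-1.72,0.01],0]]}}

```text
clock: 8.0
tool_pos: [0.579, -0.1165, 0.1702]
tcp_rot: [0.0, -0.015, 1.0, 0.001]
ft_force: [-3.3, 4.8, 6.5]
finger_gap: 0.0243
gripper_force: 30.1
```

Run:
```python
from st import *
g=s["tool_pos"]+[0,0,.019]
l=R.from_euler('z',-X[2]).apply(g-[X[0],X[1],0])-HUB
print("radius",l@E1,l@E2,l@A,"phi",np.arctan2(-(l@E2),l@E1)%(2*np.pi))
```

```text
8.0 [ 0.579  -0.1165  0.1702] [-1.    -0.03   0.001 -0.03   1.     0.002] [-3.3  4.8  6.5] 0.024258077076136836 30.078435125760734
radius -0.055643915714209444 0.00814311170524809 0.03295646724791036 phi 3.2869044175196738
```

Tracking is excellent. Complete the turn, then look.

>>> {"method": "servo_tool", "body": {"increments": [[[0.49,-1.63,0.25],0],[[0.91,-1.39,0.48],0],[[1.24,-0.99,0.66],0],[[1.45,-0.51,0.77],0],[[1.52,0.02,0.81],0],[[1.44,0.55,0.76],0],[[1.22,1.02,0.65],0],[[0.88,1.41,0.47],0],[[0.45,1.64,0.24],0],[[-0.02,1.72,-0.01],0]]}}

```text
clock: 9.25
tool_pos: [0.4821, -0.1035, 0.1188]
tcp_rot: [0.001, -0.013, 1.0, -0.001]
ft_force: [0.5, -6.1, 6.4]
finger_gap: 0.024
gripper_force: 30.2
```

```bash
cat > lift.py <<'E'
from fit import *
# collar/band vertical extents in scene picture by colour
p=optics.read_camera("scene");hsv=cv2.cvtColor(p["color"],cv2.COLOR_RGB2HSV)
def cols(lo,hi,box=(355,180,402,250)):
    m=cv2.inRange(hsv,lo,hi);k=np.zeros_like(m);x0,y0,x1,y1=box;k[y0:y1,x0:x1]=m[y0:y1,x0:x1]
    ys,xs=np.nonzero(k);return (xs.mean().round(1),ys.mean().round(1),xs.min(),xs.max(),ys.min(),ys.max(),len(xs)) if len(xs) else None
print("yellow",cols((21,120,120),(34,255,255)),"green",cols((45,90,50),(85,255,255)))
# fit height: collar yellow centroid vs cradle y=.06, x~.1
s=sense();print(s["clock"],s["tool_pos"],s["ft_force"],s["finger_gap"])
cv2.imwrite("pics/l%d.png"%(s["clock"]*100),cv2.resize(cv2.cvtColor(p["color"][150:300,230:410],cv2.COLOR_RGB2BGR),None,fx=4,fy=4,interpolation=cv2.INTER_CUBIC))
for zz in(.097,.12,.137,.15,.157,.17,.187):print(zz,proj(p,W(X,np.array([[.075,.06,zz],[.1,.06,zz]]))).round(1).tolist())
E
python3 lift.py; ls pics
```

```text
yellow (np.float64(380.8), np.float64(222.5), np.int64(363), np.int64(395), np.int64(207), np.int64(234), 252) green (np.float64(378.6), np.float64(217.7), np.int64(371), np.int64(390), np.int64(205), np.int64(224), 120)
9.3 [ 0.48257344 -0.10061688  0.11892794] [-2.83571301 -3.03032625 11.2456332 ] 0.02457823798484198
0.097 [[369.8, 223.8], [379.1, 228.0]]
0.12 [[370.8, 217.7], [380.2, 222.0]]
0.137 [[371.5, 213.2], [381.0, 217.4]]
0.15 [[372.0, 209.6], [381.7, 213.9]]
0.157 [[372.4, 207.7], [382.0, 211.9]]
0.17 [[372.9, 204.0], [382.7, 208.3]]
0.187 [[373.7, 199.1], [383.6, 203.4]]
crop1.png
crop2.png
l930.png
scene0.png
top0.png
w1.png
```

View pics/l930.png

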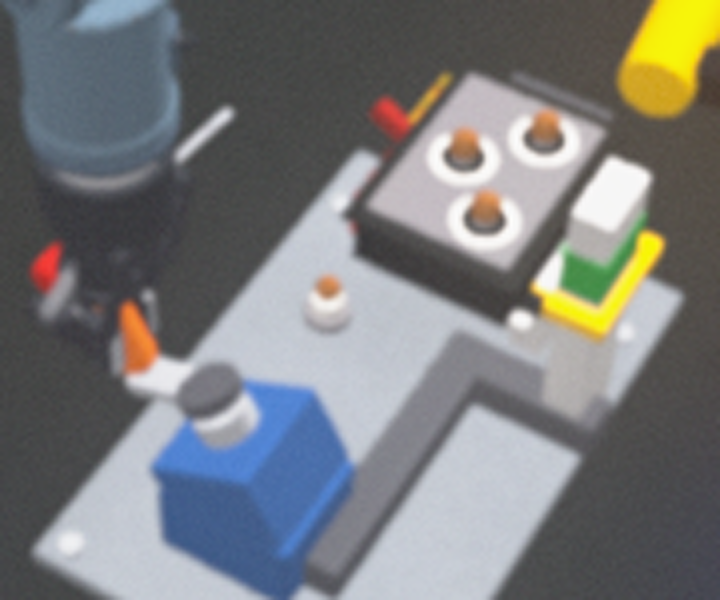

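Run:
```python
import cv2,numpy as np
from fit import *
# initial vs now: whole-collar yellow centroid
a=cv2.cvtColor(cv2.imread("pics/scene0.png"),cv2.COLOR_BGR2HSV)
p=optics.read_camera("scene");b=cv2.cvtColor(p["color"],cv2.COLOR_RGB2HSV)
for h in(a,b):
    m=cv2.inRange(h,(21,120,120),(34,255,255));m[:,:355]=0;m[:,402:]=0;m[:180]=0;m[250:]=0
    ys,xs=np.nonzero(m);print(xs.mean(),ys.mean(),xs.min(),xs.max(),ys.min(),ys.max(),len(xs))
    g=cv2.inRange(h,(45,90,50),(85,255,255));g[:,:360]=0;g[:,402:]=0;g[:180]=0;g[250:]=0
    ys,xs=np.nonzero(g);print(" g",ys.min(),ys.max(),len(xs))
```

```text
379.1923076923077 230.9278846153846 363 393 215 241 208
 g 205 224 136
381.192 222.204 363 395 207 233 250
 g 206 224 119
```

The collar has risen about 8.6 px (~30 mm) and still reaches just below the green band. I'll triangulate the bulbs from the initial pictures to get the absolute height.

Run:
```python
from fit import *
from scipy.optimize import least_squares
ps=optics.read_camera("scene");pt=optics.read_camera("top")
S=[(345.3,194),(365.3,189),(350.7,208.3)];T=[(258,177),(246.5,166.3),(270,166.3)]
for a,b in zip(S,T):
    q=least_squares(lambda P:np.r_[(proj(ps,P)-a).ravel(),(proj(pt,P)-b).ravel()],[.6,.1,.17])
    print(q.x.round(4),q.fun.round(1),R.from_euler('z',-X[2]).apply(q.x-[X[0],X[1],0]).round(3))
# collar outer near corner model, column near corner: estimate column x from its base corner (373.7,254.5), z=.012
for xc in(.1,.11,.12):
    print(xc,proj(ps,W(X,np.array([[xc,.035,.012],[xc,.035,.153],[xc,.035,.187],[xc,.035,.218]]))).round(1).tolist())
```

```text
[0.6049 0.067  0.1815] [ 0. -0.  0.  0.] [0.01  0.045 0.182]
[0.6372 0.1034 0.1847] [-0.2  0.1 -0.2 -0.2] [0.043 0.08  0.185]
[0.6387 0.0318 0.1859] [-0.1  0.  -0.1 -0.1] [0.042 0.008 0.186]
0.1 [[370.9, 255.8], [377.1, 220.1], [378.8, 210.5], [380.4, 201.4]]
0.11 [[374.5, 257.5], [381.0, 221.8], [382.8, 212.3], [384.5, 203.2]]
0.12 [[378.1, 259.2], [385.0, 223.6], [386.9, 214.1], [388.6, 205.0]]
```

Initial carriage was about 0.01, so it is now about 0.04. One more full turn gives about 0.07.

>>> {"method": "servo_tool", "body": {"increments": [[[-0.49,1.63,-0.26],0],[[-0.9,1.38,-0.48],0],[[-1.24,1.0,-0.65],0],[[-1.46,0.51,-0.77],0],[[-1.52,-0.02,-0.81],0],[[-1.44,-0.55,-0.77],0],[[-1.21,-1.03,-0.64],0],[[-0.88,-1.4,-0.47],0],[[-0.46,-1.64,-0.24],0],[[0.02,-1.72,0.01],0]]}}

```text
clock: 10.7
tool_pos: [0.5791, -0.1156, 0.1702]
tcp_rot: [0.0, -0.015, 1.0, 0.002]
ft_force: [-5.4, 5.1, 9.2]
finger_gap: 0.0241
gripper_force: 30.3
```

>>> {"method": "servo_tool", "body": {"increments": [[[0.49,-1.63,0.25],0],[[0.91,-1.39,0.48],0],[[1.24,-0.99,0.66],0],[[1.45,-0.51,0.77],0],[[1.52,0.02,0.81],0],[[1.44,0.55,0.76],0],[[1.22,1.02,0.65],0],[[0.88,1.41,0.47],0],[[0.45,1.64,0.24],0],[[-0.02,1.72,-0.01],0]]}}

```text
clock: 11.95
tool_pos: [0.4822, -0.1031, 0.1188]
tcp_rot: [0.001, -0.014, 1.0, -0.001]
ft_force: [-0.1, -5.7, 7.6]
finger_gap: 0.0242
gripper_force: 30.3
```

```bash
python3 lift.py; ls pics; mv pics/l1[0-9]*.png pics/l2.png
```

```text
yellow (np.float64(382.4), np.float64(214.4), np.int64(365), np.int64(397), np.int64(194), np.int64(225), 257) green (np.float64(376.5), np.float64(215.5), np.int64(373), np.int64(380), np.int64(214), np.int64(217), 4)
12.0 [ 0.48259293 -0.10039097  0.11893086] [-3.69111825 -2.63565568 11.66916019] 0.02395730106727861
0.097 [[369.8, 223.8], [379.1, 228.0]]
0.12 [[370.8, 217.7], [380.2, 222.0]]
0.137 [[371.5, 213.2], [381.0, 217.4]]
0.15 [[372.0, 209.6], [381.7, 213.9]]
0.157 [[372.4, 207.7], [382.0, 211.9]]
0.17 [[372.9, 204.0], [382.7, 208.3]]
0.187 [[373.7, 199.1], [383.6, 203.4]]
crop1.png
crop2.png
l1200.png
l930.png
scene0.png
top0.png
w1.png
```

View pics/l2.png

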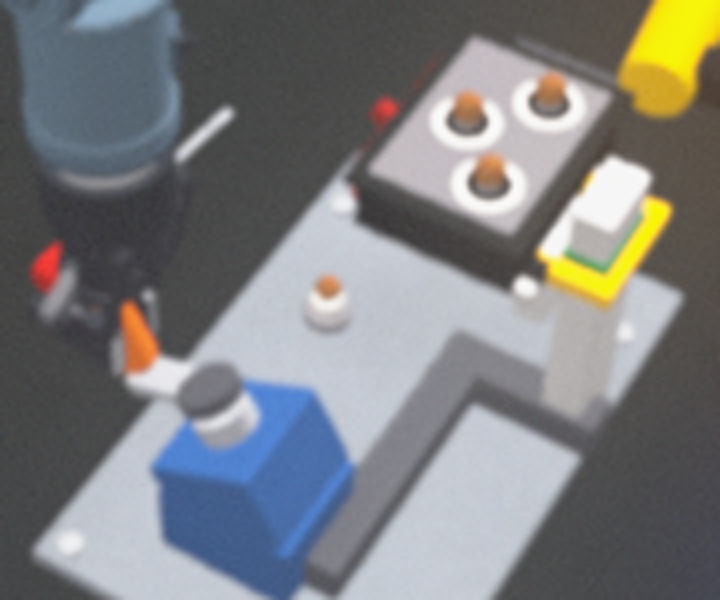

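Run:
```python
from fit import *
p=optics.read_camera("scene");now=p["color"].astype(np.float32)
ini=cv2.cvtColor(cv2.imread("pics/scene0.png"),cv2.COLOR_BGR2RGB).astype(np.float32)
zs=np.arange(.140,.224,.003)
for (x,y) in((.094,.035),(.106,.048)):
    P=proj(p,W(X,np.array([[x,y,z] for z in zs]))).astype(np.float32)
    f=lambda im:cv2.remap(im,P[:,:1].copy(),P[:,1:].copy(),cv2.INTER_LINEAR)[:,0].astype(int)
    print(x,y);[print(int(z*1000+.5),a.tolist(),b.tolist()) for z,a,b in zip(zs,f(ini),f(now))]
```

```text
0.094 0.035
140 [91, 146, 92] [212, 173, 79]
143 [74, 141, 77] [226, 188, 57]
146 [71, 141, 74] [242, 215, 45]
149 [70, 142, 74] [247, 235, 36]
152 [70, 142, 74] [248, 242, 21]
155 [71, 142, 74] [248, 243, 23]
158 [70, 142, 74] [248, 239, 39]
161 [69, 142, 73] [242, 225, 53]
164 [74, 143, 76] [204, 194, 71]
167 [93, 150, 94] [137, 164, 94]
170 [126, 160, 125] [134, 163, 125]
173 [155, 168, 150] [155, 168, 151]
176 [172, 172, 165] [174, 174, 168]
179 [178, 174, 172] [181, 177, 174]
182 [180, 174, 172] [181, 175, 174]
185 [179, 175, 172] [183, 177, 174]
188 [180, 176, 173] [181, 176, 174]
191 [180, 176, 174] [181, 175, 173]
194 [180, 175, 173] [181, 176, 174]
197 [185, 180, 177] [187, 183, 181]
200 [203, 198, 197] [206, 201, 199]
203 [230, 227, 227] [230, 227, 226]
206 [243, 242, 242] [244, 243, 242]
209 [245, 245, 245] [245, 245, 245]
212 [246, 245, 245] [246, 245, 245]
215 [246, 246, 246] [246, 246, 246]
218 [246, 246, 246] [246, 246, 246]
221 [246, 246, 246] [246, 246, 246]
0.106 0.048
140 [80, 141, 83] [247, 245, 10]
143 [77, 140, 80] [247, 243, 16]
146 [74, 140, 76] [248, 238, 34]
[... 189 characters left out ...]
 [157, 181, 128]
167 [141, 175, 140] [152, 178, 140]
170 [153, 177, 150] [154, 177, 151]
173 [162, 178, 158] [159, 175, 157]
176 [168, 175, 165] [168, 176, 165]
179 [172, 174, 168] [174, 175, 169]
182 [176, 174, 171] [176, 174, 170]
185 [182, 177, 175] [183, 178, 176]
188 [191, 186, 185] [195, 189, 188]
191 [205, 201, 200] [210, 205, 203]
194 [224, 220, 219] [223, 220, 218]
197 [233, 229, 229] [234, 231, 229]
200 [239, 236, 236] [238, 236, 235]
203 [243, 242, 241] [242, 242, 241]
206 [245, 244, 244] [245, 244, 244]
209 [246, 245, 245] [246, 245, 245]
212 [245, 245, 245] [246, 245, 245]
215 [246, 246, 245] [246, 246, 245]
218 [246, 246, 246] [246, 246, 245]
221 [246, 246, 245] [246, 246, 245]
```

The collar top reads just under the band's top (carriage about 0.070–0.076) with green still visible above it, so it lies within the band. Releasing the grip and rising.

>>> {"method": "servo_tool", "body": {"increments": [[[0,0,0],0],[[0,0,0],0],[[0,0,0],0],[[0,0,0],0],[[0,0,-1],0],[[0,0,-3],0],[[0,0,-4],0],[[0,0,-5],0],[[0,0,-5],0],[[0,0,0],0]], "gripper": 60}}

```text
clock: 13.3
tool_pos: [0.4843, -0.1033, 0.3026]
tcp_rot: [0.004, -0.014, 1.0, -0.0]
ft_force: [0.9, -0.0, -0.8]
finger_gap: 0.0513
gripper_force: 0.0
```

Run:
```python
from st import *
print(s["q"].round(3) if hasattr(s["q"],'round') else s["q"])
for a in(0,.055): print(W(X,handle(a,.037)),W(X,handle(a,.058)))
r2=r*R.from_euler('z',np.pi/2);h=W(X,handle(0,.058))
print(rotfor(X[2],s),rows([[h[0],h[1],s["tool_pos"][2]]],r,s["tool_pos"])[0],rows([[h[0],h[1],s["tool_pos"][2]]],r2,s["tool_pos"])[0])
```

```text
13.3 [ 0.4843 -0.1033  0.3026] [-1.    -0.028  0.008 -0.028  1.    -0.   ] [ 0.9 -0.  -0.8] 0.05127933501715032 0.0
[-0.258  0.191  0.437  1.882 -0.093  1.08   1.814]
[0.51337142 0.20695292 0.075     ] [0.5127856  0.22794474 0.075     ]
[0.51596203 0.20702521 0.07921662] [0.5153762  0.22801704 0.07921662]
1.5706294743773577 [[-3.77, 33.03, 0.02]] [[33.03, 3.77, 0.02]]
```

>>> {"method": "servo_tool", "body": {"increments": [[[0,0,0],0.175],[[0,0,0],0.175],[[0,0,0],0.175],[[0,0,0],0.175],[[0,0,0],0.175],[[0,0,0],0.175],[[0,0,0],0.175],[[0,0,0],0.175],[[0,0,0],0.17],[[0,0,0],0]], "gripper": 50}}

```text
clock: 14.55
tool_pos: [0.4815, -0.1025, 0.2978]
tcp_rot: [-0.0, 0.696, 0.718, -0.0]
ft_force: [0.1, 0.7, 0.8]
finger_gap: 0.0425
gripper_force: 0.0
```

>>> {"method": "servo_tool", "body": {"increments": [[[4,0,0],0],[[4,0,0],0],[[4,0,0],0],[[4,0,0],0],[[4,0,0],0],[[3,0,0],0],[[3,1,0],0],[[0,0,0],0],[[0,0,0],0],[[0,0,0],0]]}}

```text
clock: 15.8
tool_pos: [0.4843, 0.1563, 0.2983]
tcp_rot: [0.0, 0.697, 0.717, -0.0]
ft_force: [-0.2, -0.7, -0.2]
finger_gap: 0.0428
gripper_force: 0.0
```

Run:
```python
from st import *
p=optics.read_camera("wrist");im=cv2.cvtColor(p["color"],cv2.COLOR_RGB2BGR)
for a,c in((0,(255,0,255)),(.055,(255,255,0))):
  for l in(.010,.059):
    u=proj(p,W(X,handle(a,l)))[0];print(a,l,u);cv2.circle(im,tuple(int(v) for v in u),2,c,-1)
cv2.imwrite("pics/w2.png",im)
hsv=cv2.cvtColor(p["color"],cv2.COLOR_RGB2HSV);m=cv2.inRange(hsv,(21,120,120),(34,255,255))
n,_,st,ce=cv2.connectedComponentsWithStats(m);print([(st[i].tolist(),ce[i].round(1).tolist()) for i in range(1,n) if st[i,4]>60])
```

```text
15.8 [0.4843 0.1563 0.2983] [-0.028  1.    -0.     1.     0.028 -0.   ] [-0.2 -0.7 -0.2] 0.042818544836546304 0.0
0 0.01 [305.0682534  158.08019674]
0 0.059 [306.23626441 116.75714954]
0.055 0.01 [307.45649226 158.63813027]
0.055 0.059 [308.74752263 116.8643834 ]
[([369, 0, 49, 26, 1133], [391.3, 11.3]), ([481, 0, 74, 24, 1250], [511.1, 9.2]), ([300, 118, 14, 47, 525], [306.6, 139.0]), ([509, 250, 8, 20, 67], [512.7, 259.8]), ([482, 348, 75, 70, 2354], [519.8, 377.3])]
```

View pics/w2.png

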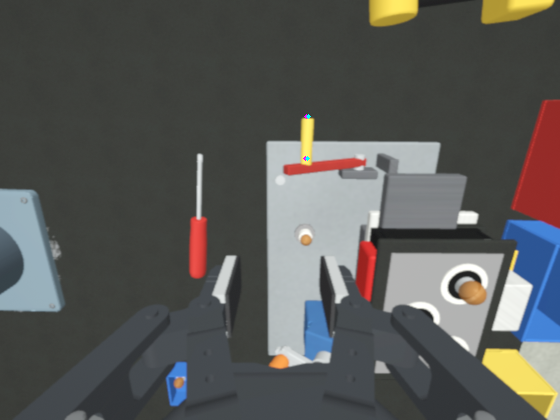

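The wrist view shows the handle pin at (300–313, 118–165), matching the model to about 1 mm. I'll compute the descent and the arc.

Run:
```python
from st import *
f=lambda a,dz:W(X,handle(a,.056))+[0,0,dz]
st=f(.02,-.008);print(st)
q,o=rows([[st[0],st[1],.2983],st],r,s["tool_pos"]);print(q)
q,o=rows([f(a,-.007) for a in np.linspace(.02,1.2,11)[1:]],r,o);print(q,o)
```

```text
15.85 [0.4844 0.1565 0.2983] [-0.028  1.    -0.     1.     0.028 -0.   ] [0.6 0.4 0.1] 0.04292206395293127 0.0
[0.51375656 0.22597106 0.06854974]
[[6.86, 3.13, 0.0], [0.0, 0.01, 22.98]]
[[0.0, 0.6, -0.98], [0.0, 0.7, -0.79], [0.0, 0.79, -0.71], [0.0, 0.86, -0.62], [0.0, 0.94, -0.5], [0.0, 0.98, -0.39], [0.0, 1.03, -0.28], [0.0, 1.05, -0.15], [0.0, 1.06, -0.02], [0.0, 1.06, 0.1]] [0.6044601  0.22849945 0.11192119]
```

>>> {"method": "servo_tool", "body": {"increments": [[[2.3,1,0],0],[[2.3,1,0],0],[[2.3,1.1,1],0],[[0,0,4],0],[[0,0,4],0],[[0,0,4],0],[[0,0,4],0],[[0,0,3],0],[[0,0,2],0],[[0,0,1],0]]}}

```text
clock: 17.1
tool_pos: [0.5131, 0.2267, 0.0674]
tcp_rot: [-0.0, 0.697, 0.717, -0.001]
ft_force: [-0.2, -1.1, 0.4]
finger_gap: 0.0427
gripper_force: 0.0
```

>>> {"method": "servo_tool", "body": {"increments": [[[0,0,0],0],[[0,0,0],0],[[0,0,0],0],[[0,0,0],0],[[0,0,0],0],[[0,0,0],0],[[0,0,0],0],[[0,0,0],0],[[0,0,0],0],[[0,0,0],0]], "gripper": 27, "squeeze": 20}}

```text
clock: 18.35
tool_pos: [0.5134, 0.2274, 0.0683]
tcp_rot: [0.0, 0.697, 0.717, 0.0]
ft_force: [-0.6, -0.1, 1.1]
finger_gap: 0.0231
gripper_force: 0.0
```

Run:
```python
from st import *
p=optics.read_camera("wrist");im=cv2.cvtColor(p["color"],cv2.COLOR_RGB2BGR)
cv2.imwrite("pics/w3.png",im)
```

```text
18.35 [0.5134 0.2274 0.0683] [-0.029  1.     0.     1.     0.029 -0.   ] [-0.6 -0.1  1.1] 0.023069025122135677 0.0
```

View pics/w3.png

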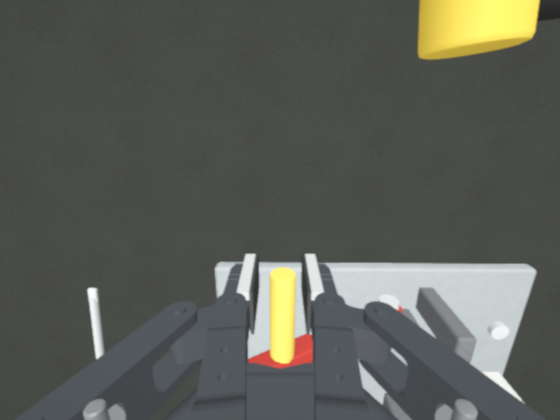

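The pin is caged between the fingers with its tip at (283,270) and the bar at (283,358). Swing up.

>>> {"method": "servo_tool", "body": {"increments": [[[0,0.6,-0.98],0],[[0,0.7,-0.79],0],[[0,0.79,-0.71],0],[[0,0.86,-0.62],0],[[0,0.94,-0.5],0],[[0,0.98,-0.39],0],[[0,1.03,-0.28],0],[[0,1.05,-0.15],0],[[0,1.06,-0.02],0],[[0,1.06,0.1],0]]}}

```text
clock: 19.65
tool_pos: [0.6048, 0.2301, 0.1115]
tcp_rot: [-0.0, 0.697, 0.717, -0.0]
ft_force: [-0.0, -0.9, 0.1]
finger_gap: 0.0235
gripper_force: 0.0
```

Run:
```python
from st import *
p=optics.read_camera("wrist");im=cv2.cvtColor(p["color"],cv2.COLOR_RGB2BGR)
cv2.imwrite("pics/w4.png",im)
```

```text
19.65 [0.6048 0.2301 0.1115] [-0.029  1.    -0.     1.     0.029 -0.   ] [-0.  -0.9  0.1] 0.023541724974433936 0.0
```

View pics/w4.png

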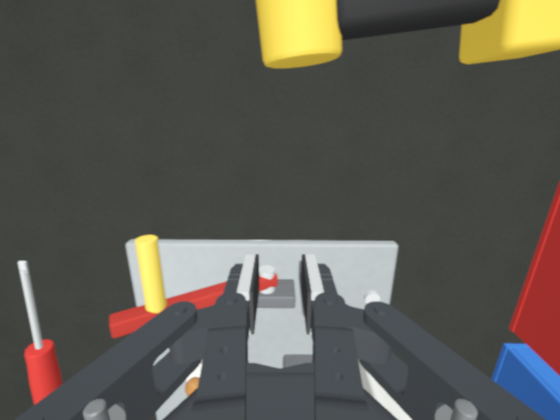

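The pin slipped under the fingertips and the prop lies back at rest (handle at (150,270)), with nothing else disturbed. I'll go back and cage it deeper and tighter.

>>> {"method": "servo_tool", "body": {"increments": [[[0,0,-1],0],[[0,-3,0],0],[[0,-3,0],0],[[0,-2,0],0],[[-0.2,-1.05,0],0],[[0,0,0],0],[[0,0,2],0],[[0,0,2],0],[[0,0,2],0],[[0,0,0],0]], "gripper": 50}}

```text
clock: 20.95
tool_pos: [0.5131, 0.2248, 0.0603]
tcp_rot: [-0.0, 0.697, 0.717, -0.001]
ft_force: [0.2, 0.3, -0.6]
finger_gap: 0.0426
gripper_force: 0.0
```

>>> {"method": "servo_tool", "body": {"increments": [[[0,0,0],0],[[0,0,0],0],[[0,0,0],0],[[0,0,0],0],[[0,0,0],0],[[0,0,0],0],[[0,0,0],0],[[0,0,0],0],[[0,0,0],0],[[0,0,0],0]], "gripper": 20}}

```text
clock: 22.2
tool_pos: [0.5137, 0.2255, 0.0617]
tcp_rot: [0.0, 0.697, 0.717, 0.0]
ft_force: [-0.5, 0.1, -0.1]
finger_gap: 0.0169
gripper_force: 0.0
```

Run:
```python
from st import *
f=lambda a,dz:W(X,handle(a,.057)+np.array([.001,0,dz]))
A_=np.linspace(.02,1.22,11)[1:]
print(f(.02,-.015)); q,o=rows([f(a,-.015+.006*np.clip((a-.6)/.5,0,1)) for a in A_],r,s["tool_pos"]);print(q,o)
p=optics.read_camera("wrist");hsv=cv2.cvtColor(p["color"],cv2.COLOR_RGB2HSV);m=cv2.inRange(hsv,(21,120,120),(34,255,255))
n,_,st,ce=cv2.connectedComponentsWithStats(m);print([(st[i].tolist(),ce[i].round(1).tolist()) for i in range(1,n) if st[i,4]>60])
```

```text
22.2 [0.5137 0.2255 0.0617] [-0.029  1.     0.     1.     0.029 -0.   ] [-0.5  0.1 -0.1] 0.016915745901751413 0.0
[0.51472828 0.22699857 0.06154974]
[[0.15, 0.72, -0.87], [-0.0, 0.72, -0.81], [-0.0, 0.8, -0.72], [-0.0, 0.89, -0.62], [-0.0, 0.95, -0.52], [-0.0, 1.01, -0.54], [-0.01, 1.05, -0.4], [0.0, 1.07, -0.29], [0.0, 1.08, -0.15], [0.0, 1.07, 0.12]] [0.6071927  0.2295761  0.10970447]
[([423, 0, 129, 54, 5786], [480.5, 23.1]), ([269, 272, 28, 97, 2168], [282.0, 319.9])]
```

>>> {"method": "servo_tool", "body": {"increments": [[[0.1,0.4,-0.4],0],[[0.05,0.35,-0.42],0],[[0,0.36,-0.4],0],[[0,0.36,-0.4],0],[[0,0.4,-0.36],0],[[0,0.4,-0.36],0],[[0,0.44,-0.31],0],[[0,0.45,-0.31],0],[[0,0.47,-0.26],0],[[0,0.48,-0.26],0]]}}

```text
clock: 23.5
tool_pos: [0.5556, 0.2283, 0.0968]
tcp_rot: [0.0, 0.697, 0.717, 0.0]
ft_force: [-0.5, 0.0, 0.9]
finger_gap: 0.0172
gripper_force: 0.4
```

Run:
```python
from st import *
p=optics.read_camera("wrist");hsv=cv2.cvtColor(p["color"],cv2.COLOR_RGB2HSV);m=cv2.inRange(hsv,(21,120,120),(34,255,255))
n,_,st,ce=cv2.connectedComponentsWithStats(m);print([(st[i].tolist(),ce[i].round(1).tolist()) for i in range(1,n) if st[i,4]>60])
```

```text
23.5 [0.5556 0.2283 0.0968] [-0.029  1.     0.001  1.     0.029  0.   ] [-0.5  0.   0.9] 0.017223610386541018 0.42813291773200035
[([333, 0, 95, 66, 5602], [378.6, 29.7]), ([538, 17, 22, 44, 824], [549.8, 39.6]), ([262, 276, 28, 93, 2270], [276.3, 320.7])]
```

The pin is still caged and moving with the fingers. Finish the arc.

>>> {"method": "servo_tool", "body": {"increments": [[[0,1.01,-0.54],0],[[0,1.05,-0.4],0],[[0,1.07,-0.29],0],[[0,1.08,-0.15],0],[[0,0.54,0.06],0],[[0,0.53,0.06],0],[[0,0,0],0],[[0,0,0],0],[[0,0,0],0],[[0,0,0],0]]}}

```text
clock: 24.8
tool_pos: [0.6073, 0.2297, 0.1091]
tcp_rot: [-0.0, 0.697, 0.717, -0.0]
ft_force: [-0.3, 0.1, -0.8]
finger_gap: 0.0172
gripper_force: 0.1
```

Run:
```python
from st import *
p=optics.read_camera("wrist");hsv=cv2.cvtColor(p["color"],cv2.COLOR_RGB2HSV);m=cv2.inRange(hsv,(21,120,120),(34,255,255))
n,_,st,ce=cv2.connectedComponentsWithStats(m);print([(st[i].tolist(),ce[i].round(1).tolist()) for i in range(1,n) if st[i,4]>60])
for a in(1.047,1.15,1.257):print(a,proj(p,W(X,np.array([handle(a,.059),handle(a,.01)]))).round(1).tolist())
```

```text
24.8 [0.6073 0.2297 0.1091] [-0.029  1.    -0.     1.     0.029  0.   ] [-0.3  0.1 -0.8] 0.017195777422631044 0.050098837818950415
[([251, 0, 87, 68, 5222], [293.6, 31.7]), ([457, 0, 103, 63, 5158], [510.5, 30.9]), ([270, 271, 27, 96, 2267], [281.9, 317.0])]
1.047 [[249.1, 272.9], [251.9, 348.6]]
1.15 [[267.2, 272.4], [268.3, 348.0]]
1.257 [[285.6, 270.9], [285.0, 346.0]]
```

The pin is at about 1.24 rad, essentially on the stop. Open, lift straight up and check.

>>> {"method": "servo_tool", "body": {"increments": [[[0,0,0],0],[[0,0,0],0],[[0,0,0],0],[[0,0,0],0],[[0,0,-1],0],[[0,0,-2],0],[[0,0,-3],0],[[0,0,-4],0],[[0,0,-5],0],[[0,0,-4],0]], "gripper": 45}}

```text
clock: 26.1
tool_pos: [0.608, 0.2295, 0.3032]
tcp_rot: [0.001, 0.697, 0.717, 0.002]
ft_force: [0.8, 0.5, 0.5]
finger_gap: 0.0386
gripper_force: 0.0
```

>>> {"method": "servo_tool", "body": {"increments": [[[1,-3,0],0],[[1,-4,0],0],[[1,-4,0],0],[[1,-4,0],0],[[0,-2,0],0],[[0,0,0],0],[[0,0,0],0],[[0,0,0],0],[[0,0,0],0],[[0,0,0],0]]}}

```text
clock: 27.35
tool_pos: [0.4367, 0.2646, 0.299]
tcp_rot: [0.0, 0.697, 0.717, -0.0]
ft_force: [0.6, -0.6, -0.4]
finger_gap: 0.0383
gripper_force: 0.0
```

Run:
```python
from st import *
p=optics.read_camera("scene");q=optics.read_camera("top")
a=cv2.resize(cv2.cvtColor(p["color"][140:270,260:410],cv2.COLOR_RGB2BGR),None,fx=3,fy=3,interpolation=cv2.INTER_CUBIC)
b=cv2.resize(cv2.cvtColor(q["color"][135:265,205:325],cv2.COLOR_RGB2BGR),None,fx=2.9,fy=3,interpolation=cv2.INTER_CUBIC)
cv2.imwrite("pics/end.png",np.hstack([a,b]))
for c in(p,q):
  for an in(0,1.047,1.257):print(an,proj(c,W(X,np.array([handle(an,.059),handle(an,.01)]))).round(1).tolist())
  hsv=cv2.cvtColor(c["color"],cv2.COLOR_RGB2HSV);m=cv2.inRange(hsv,(21,120,120),(34,255,255))
  n,_,st,ce=cv2.connectedComponentsWithStats(m);print([(st[i].tolist(),ce[i].round(1).tolist()) for i in range(1,n) if 15<st[i,4]<700])
```

```text
27.35 [0.4367 0.2646 0.299 ] [-0.029  1.    -0.     1.     0.029 -0.   ] [ 0.6 -0.6 -0.4] 0.03828555434855631 0.0
0 [[343.0, 169.8], [334.3, 180.9]]
1.047 [[370.5, 168.7], [361.8, 180.2]]
1.257 [[376.9, 171.9], [368.4, 183.6]]
[([365, 199, 33, 27, 260], [382.3, 214.4])]
0 [[208.4, 211.2], [223.5, 211.2]]
1.047 [[206.8, 184.7], [222.3, 184.7]]
1.257 [[207.1, 179.1], [222.5, 179.1]]
[([148, 132, 33, 22, 586], [163.9, 141.8]), ([243, 139, 5, 12, 44], [244.6, 145.0]), ([266, 140, 6, 11, 63], [268.4, 144.9]), ([156, 174, 25, 19, 350], [169.3, 182.5]), ([206, 175, 13, 7, 85], [211.9, 178.0])]
```

View pics/end.png

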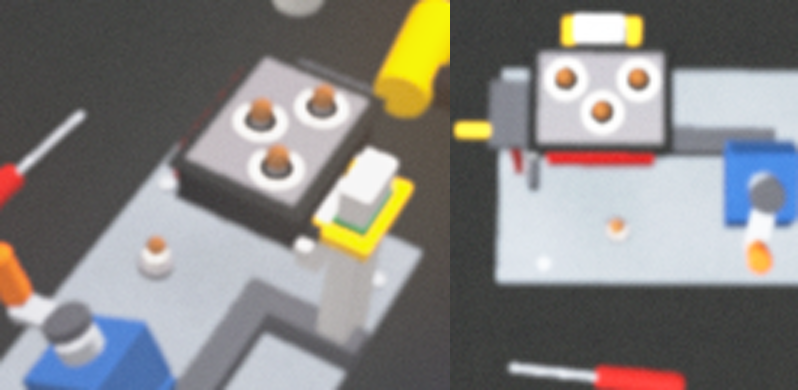

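The end picture shows the handle at top-view (212,178), against (212,179) predicted for the far stop. The prop is under the lug, the collar sits in the band with a green rim above it, and the other objects are in place. Handing in.

```bash
python3 -c "
from plant import arm;print(arm.sign_off())"
```

```text
the job is handed in; nothing more can be done
None
```

I raised the cradle two turns with the crank so its collar sits in the green band, near the top by the picture. The red prop leans on its far stop beneath the lug on its own; it took a second try after slipping back once, and I handed the job in at about 27 s.

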